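# Uncover the test panel and hold its label to the reader

### The job

Lift the steel cup that covers the film on the glass test panel off it and nest it, still upside down, onto the stack of two upturned cups. Then take the panel off the drying bridge by its long edges and hold it level, label side up, so that its frosted end - the end with the one clipped corner - points at the label reader and is centred over the reader's black pad, about 12 cm above the pad. Finish while holding it still there, do not put it down, and leave everything else as it stands.

Things in the scene. Friction and masses are not known exactly. Their poses are not given: they have to be found in the camera images.
- panel_mid (a point): Centre of the glass test panel: plate 120 x 56 x 6 mm, 0.1 kg, label up, in any direction, across the bridge's rods, underside 40 mm above the bench. x: along its length to the frosted end; z: out of the label face. The last 28 mm at +x are matt white with a paper label on top; its -y corner is clipped 10 mm at 45 degrees. The rest is clear. Fingers can straddle its long edges between the rods.
- panel_label (a point): Centre of the top face of the panel's frosted end: 46 mm from panel_mid along the panel's +x and 3 mm up. Axes as panel_mid.
- cover_mid (a point): Steel cup upside down on the clear part of the panel. All 3 cups are alike: 56 mm high, 52 mm across from the mouth (below) to a shoulder 24 mm up, then a body tapering from 44 to 34 mm across at the closed top; 70 g. Point: on the axis, 28 mm above the mouth edge; z up, out of the closed end. The mouth edge stands on the panel, 46 mm above the bench, 10 to 18 mm off its middle.
- cup_next_mid (a point): Upper of the two loose upturned cups nested in a stack on the bench; same size and reference point (axis, 28 mm above the mouth edge, z up). Each cup's mouth edge rests on the shoulder of the one below, so a cup nested on this one has its reference point 24 mm above this point. Play between nested cups is about 2 mm to each side.
- cup_low_mid (a point): lower cup of that stack, standing mouth down on the bench; same reference point
- bridge: Drying bridge, fixed: two steel rods 8 mm thick, 186 mm long, along its y axis at x = -38 and +38 mm, tops 40 mm above the bench, on end blocks 96 x 14 x 38 mm at y = -93 and +93 mm. Open between the rods. Origin: on the bench under its middle. The panel lies across the rods near their middle, along the bridge's x.
- reader: Label reader, fixed: grey head 60 x 74 x 46 mm tilted 45 degrees on a steel column 18 mm thick, 290 mm high, looking obliquely down at a black pad 110 x 85 x 2 mm with white corner marks. Origin: on the bench under the pad's centre. x points level from pad to column: column at x = 205 mm, head's centre at x = 146, z = 262 mm; nothing above the pad. The frosted end is to point along this x.
- reader_spot (a point): The point where the reader reads: 120 mm above the bench over the pad's centre; axes as the reader's. panel_label is to be held here.
- jar_a: lidded glass sample jar, 58 mm across, 82 mm high, bystander; origin under its centre
- jar_b: lidded glass sample jar, 58 mm across, 82 mm high, bystander; origin under its centre
- beaker: glass beaker, 60 mm across, 75 mm high, bystander; origin under its centre
- dropper: amber dropper bottle, 34 mm across, 85 mm high, bystander; origin under its centre
- spatula: spatula 170 mm long lying flat, bystander
- jar_lid: white jar lid 60 mm across, 14 mm high, lying flat, bystander
- marker: marker pen 120 mm long, 13 mm thick, lying flat, bystander

How it is judged (in metres and radians):
On the way, in this order (a step that is already met when the one before it is completed fails the run):
1. the covering cup is nested upside down on the stack of two and let go (horizontal distance between cover_mid and cup_next_mid below 0.006 m and z of cover_mid in the frame of cup_next_mid between 0.019 and 0.029 m and angle between cover_mid's own z axis and vertical below 0.12 rad and contact force between cover and the fingers below 0.1 N), for 0.2 s.
2. the panel is lifted off the bridge (height (world z) of panel_mid above 0.06 m and contact force between panel and the fingers above 1 N), for 0.1 s.
At the end, for the whole second after the job is handed in: Panel held still, level within 0.2 rad, label up; centre of its frosted end within 25 mm sideways and 35 mm in height of the point 12 cm over the pad, pointing at the reader within 0.35 rad; cover cup let go, nested on the upright stack: axes within 6 mm, 24 mm up within 5 mm, tilt under 0.12 rad (all of step 1 and x of panel_label in the frame of reader_spot between -0.025 and 0.025 m and y of panel_label in the frame of reader_spot between -0.025 and 0.025 m and z of panel_label in the frame of reader_spot between -0.035 and 0.035 m and x of panel_mid in the frame of reader_spot below -0.015 m and angle between the x axis of panel_mid and the x axis of reader, either way round below 0.35 rad and angle between panel_mid's own z axis and vertical below 0.2 rad and contact force between panel and the fingers above 1 N and contact force between panel and reader below 0.1 N and linear speed of panel below 0.03 m/s and angle between cup_low_mid's own z axis and vertical below 0.12 rad); the arm keeps its last pose, push and grip.
It fails at once if the panel is dropped to the bench (height (world z) of panel_mid below 0.025 m).
It fails at once if the panel is turned over or tipped up steeply (angle between panel_mid's own z axis and vertical above 0.8 rad).
It fails at once if the stack of cups is pushed away from its place (distance of cup_low_mid from where it was at the start of the episode above 0.03 m).
It fails at once if a bystander is disturbed (distance of any of jar_a, jar_b, beaker, dropper, spatula, jar_lid, marker from where it was at the start of the episode above 0.03 m).
It also fails if it takes over 54 s, if anything falls off the work surface, if the arm or the gripper's body presses on something with over 40 N, if the wrist force passes 120 N, or if a joint passes its speed limit or range.

### The arm

A 6-joint arm with a two-finger parallel gripper is mounted at the origin on the work surface. World frame = base frame: x ahead of the robot, y to its left, z up, the work surface at z = 0. Lengths are in m, angles in degrees, forces in N, time in s.
With the tool pointing down it reaches from about 0.325 to 0.85 m from the base axis. Payload 15.5 kg.
Tool frame: the origin (TCP) lies midway between the tips of the shut fingers; the grasp point (between the pads) lies 19 mm behind it; y points along the fingers, x is the direction in which the jaws open and shut, and the axes are right-handed (so a half turn about y gives the same grasp; the last joint's range is limited). The gripper opens to 91 mm and grips with 3 to 60 N. Pads are 32 mm wide; open, the fingers measure 118 mm over their backs; the gripper's body (76 mm by 178 mm) begins 60 mm behind the grasp point.
Start: joints at [-79.269, 28.281, 77.091, -0, 74.628, -5.472], TCP at [0.174, -0.6, 0.214] pointing down, gripper open.
Joint ranges: [-166.48, 166.48], [-47.26, 123.95], [12.59, 153.08], [-70.14, 250.14], [6.76, 159.57], [-176.63, 176.63]. Speed limits (degrees/s): [108.29, 108.29, 147.25, 172.46, 172.46, 172.46].

### API

Orientations are given as a 3x3 rotation matrix whose columns are the frame's x, y, z axes.
In Python, from bench import ctrl gives the robot as it stands. The module is installed in compiled form; this text tells all that it offers. Calls block until the motion is done:
- ctrl.goto(position, orientation): joint-space move of the TCP to a pose.
- ctrl.move_l(position, vel=0.15, ori=None, contact_N=None): straight line of the TCP; ori=None keeps the orientation; vel is the mean speed in m/s. With contact_N (N) it stops when the force on the tool has changed by that much, and returns True; else False.
- ctrl.movej(angles): joint-space move.
- ctrl.command_gripper(opening): opening from 0.0 (shut) to 1.0 (fully open); the grip force is fixed at half the most; returns when the fingers have stopped.
- ctrl.sleep(seconds).
- ctrl.ik(position, orientation): joint angles nearest the present ones, or None.
- ctrl.read_camera(name): name is "scene" or "top" or "wrist"; returns the picture (420x560x3 uint8, blue, green, red); there is no depth.
- ctrl.camera_params(name): a dict with "fx", "fy", "cx", "cy" (pixels), "D" ([k1, k2, p1, p2, k3] as OpenCV has them; the pictures are not rectified), "pose" (4x4, takes a point from camera to world coordinates); the wrist camera has in their place "T_tool_cam" (4x4, takes a point from camera to tool coordinates, whose origin is the TCP and whose axes are the tool frame's). Camera axes: x right, y up, looking along -z (the intrinsics and any distortion apply to the point x, -y, -z); pixel columns grow to the right and rows downward; lengths in m; the calibration is good to about 2 mm. A picture is of the moment at which its call begins: read the wrist's pose just before it. camera_params takes no time and is no camera call.
A pose or a line that the arm cannot do raises ctrl.MotionError and nothing moves.
- ctrl.sign_off(): hands the job in, once; it reports no verdict.
Readings, each from a call of its own:
- ctrl.current_t(): time.
- ctrl.current_q(): joint angles.
- ctrl.current_dq(): joint speeds.
- ctrl.current_effort(): joint torques, N m.
- ctrl.current_tool_pos(): TCP position.
- ctrl.current_eef_rot(): TCP orientation.
- ctrl.current_contact_force(): force on the tool from outside, world axes, zero at the start.
- ctrl.current_wrist_torque(): the same for the moment, N m.
- ctrl.current_grip_width(): opening from 0.0 (shut) to 1.0 (fully open).
Only numpy, scipy, OpenCV 4.12 (cv2) and the standard library are available. Lean on these libraries where they do the work, as an engineer would, in place of code of your own. Each camera call takes 0.05 s, during which the arm holds its last target. There are 200 camera calls.

## Working session

There is one attempt and no reset: what is moved stays moved. The work goes in short steps, each a Python script; the robot and the scene stay as the last script left them, time stands still between calls to the robot, and variables do not carry over. Pictures are saved under pics/ and viewed, about 8 in all and at most 12, crops included, and the job is handed in when it is done.

```bash
mkdir -p pics; python3 - <<'E'
from bench import ctrl
import cv2
for n in("scene","top"):
    cv2.imwrite(f"pics/{n}0.png",cv2.resize(ctrl.read_camera(n),(800,600),interpolation=cv2.INTER_CUBIC))
    print(ctrl.camera_params(n))
print(ctrl.camera_params("wrist"),ctrl.current_t(),ctrl.current_eef_rot())
E
```

```text
{'fx': 382.28837278294066, 'fy': 382.28837278294066, 'cx': 275.8670758236182, 'cy': 213.21547076934638, 'D': array([-0.02547146,  0.        ,  0.        ,  0.        ,  0.        ]), 'pose': array([[ 0.45880366, -0.7686267 ,  0.44577147,  0.88275675],
       [ 0.88846184,  0.39029835, -0.24145963, -0.20016489],
       [ 0.01160845,  0.5068335 ,  0.8619658 ,  0.8827656 ],
       [ 0.        ,  0.        ,  0.        ,  1.        ]])}
{'fx': 450.28363731191166, 'fy': 450.28363731191166, 'cx': 276.6267355390298, 'cy': 209.5240207271542, 'D': array([-0.02149779,  0.        ,  0.        ,  0.        ,  0.        ]), 'pose': array([[ 0.01882719,  0.97767673, -0.20926958,  0.24407249],
       [-0.99980217,  0.01975293,  0.00233435, -0.00851776],
       [ 0.00641593,  0.20918423,  0.9778552 ,  1.23030493],
       [ 0.        ,  0.        ,  0.        ,  1.        ]])}
{'fx': 310.9182662926324, 'fy': 310.9182662926324, 'cx': 274.46494200559056, 'cy': 204.58469039309153, 'D': array([-0.02015027,  0.        ,  0.        ,  0.        ,  0.        ]), 'T_tool_cam': array([[ 9.99999663e-01, -6.56169353e-05,  8.18596414e-04,
         8.63888526e-04],
       [ 8.02887863e-04,  2.87571035e-01, -9.57758976e-01,
        -1.70516792e-01],
       [-1.72559409e-04,  9.57759310e-01,  2.87570991e-01,
         8.24468299e-02],
       [ 0.00000000e+00,  0.00000000e+00,  0.00000000e+00,
         1.00000000e+00]])} 0.1 [[ 2.79031304e-01 -2.13184200e-04  9.60281982e-01]
 [-9.60281391e-01  1.06983679e-03  2.79031370e-01]
 [-1.08683007e-03 -9.99999405e-01  9.38011354e-05]]
```

View pics/top0.png

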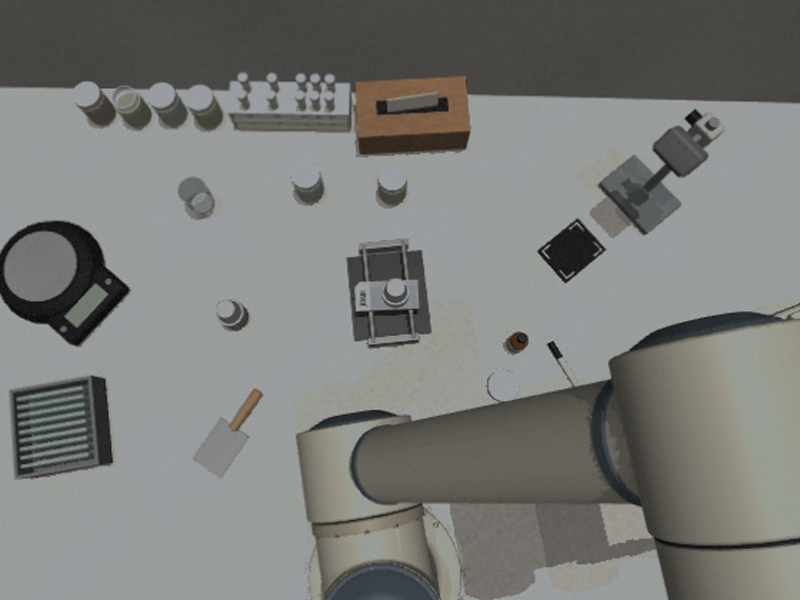

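View pics/scene0.png

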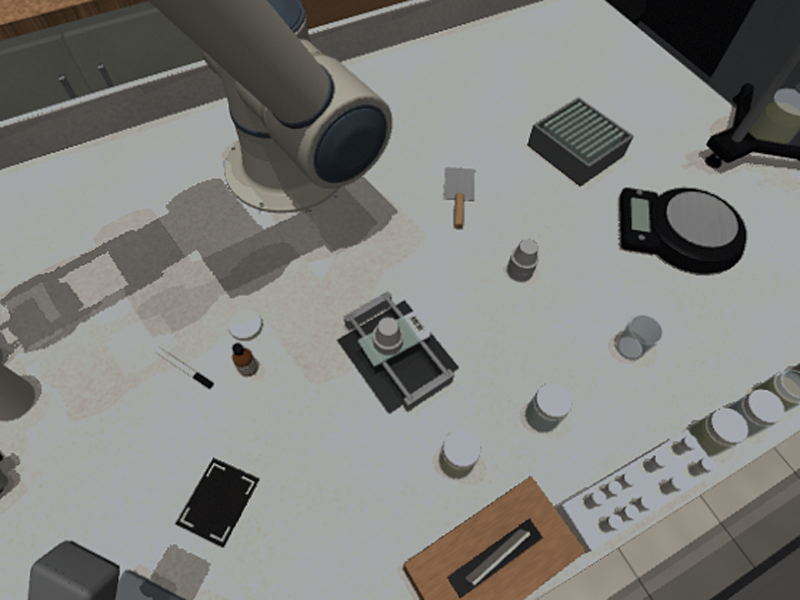

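The top view shows the bridge at about (390,293), with the panel's frosted end to the left at (362,296) and the cover cup at (396,290). The stack is at (230,313), the pad at (572,249) and the reader column at (715,125). The scene view agrees. Next I'll crop for finer readings.

```bash
cat > h.py <<'E'
import numpy as np,cv2
from bench import ctrl
def ray(n,px,pose=None):
    p=ctrl.camera_params(n); T=p["pose"] if pose is None else pose
    K=np.array([[p["fx"],0,p["cx"]],[0,p["fy"],p["cy"]],[0,0,1]])
    u=cv2.undistortPoints(np.array([[px]],float),K,np.array(p["D"],float))[0,0]
    return T[:3,3],T[:3,:3]@np.array([u[0],-u[1],-1])
def at(n,px,z,pose=None):
    o,d=ray(n,px,pose); return o+d*(z-o[2])/d[2]
def proj(n,X,pose=None):
    p=ctrl.camera_params(n); T=p["pose"] if pose is None else pose
    K=np.array([[p["fx"],0,p["cx"]],[0,p["fy"],p["cy"]],[0,0,1]])
    c=(np.array(X)-T[:3,3])@T[:3,:3]; c=c*[1,-1,-1]
    return cv2.projectPoints(c,np.zeros(3),np.zeros(3),K,np.array(p["D"],float))[0][:,0]
E
python3 - <<'E'
from h import *
t=ctrl.read_camera("top"); s=ctrl.read_camera("scene")
def c(im,x,y,w=66,h=50): return cv2.resize(im[y:y+h,x:x+w],(396,300),interpolation=cv2.INTER_CUBIC)
# 6x crops
L=[(t,240,165),(t,145,195),(t,370,150)]
a=np.hstack([c(t,238,163,66,50),c(t,130,195,66,50)])
b=np.hstack([c(t,370,150,66,50),c(s,234,202,100,76)])
cv2.imwrite("pics/c1.png",np.vstack([a,b]))
E
```

```text
(no output)
```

View pics/c1.png

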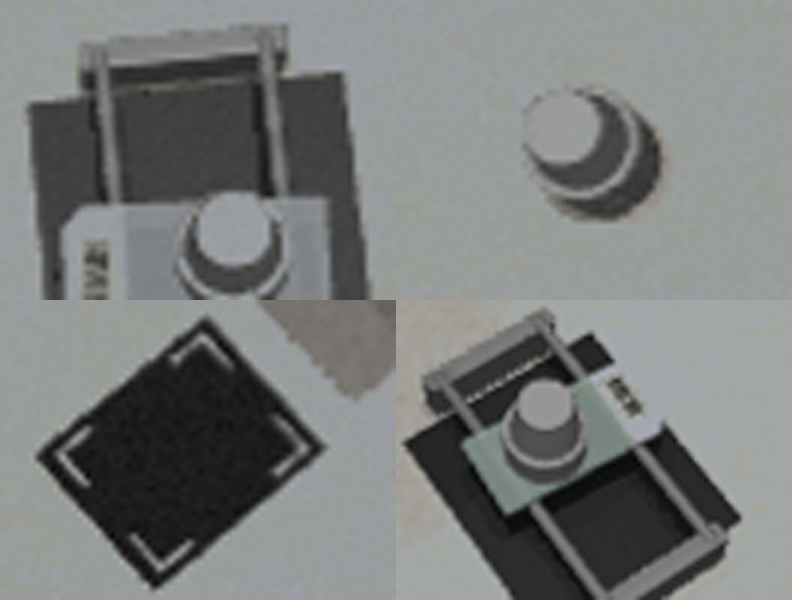

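Crop scale is 6x. The cover's top disc is at crop (239,230) and the stack's top disc at (167,125). The pad corners are clear. The clipped corner is at the upper left, the world +x/+y side, which fits the frosted end pointing to +y.

```bash
python3 - <<'E'
from h import *
np.set_printoptions(precision=4,suppress=True)
f=lambda x,y,ox,oy,s=6:((x+.5)/s-.5+ox,(y+.5)/s-.5+oy)
A=lambda *a,z:at("top",f(*a),z)
print("cover",A(239,230,238,163,z=.102),"stack",A(167,125,130,195,z=.080))
s=100/396
g=lambda x,y:((x+.5)*s-.5+234,(y+.5)*s-.5+202)
print("cover scene",at("scene",g(545-396,403-300),.102))
P=np.array([A(x,y,370,150,z=.002) for x,y in[(206,18),(326,145),(155,290),(37,155)]])
print(P,P.mean(0));
print([np.linalg.norm(P[i]-P[(i+1)%4]) for i in range(4)])
print("col top",at("top",(710/1.4286,122/1.4286),.29))
print("panel",A(330,199,238,163,z=.046),A(80,207,238,163,z=.046),"scene corners TR frost",[at("scene",g(x-396,y-300),.046) for x,y in[(608,368),(664,425),(464,446),(512,516)]])
print("rods far end",A(98,55,238,163,z=.04),A(268,45,238,163,z=.04))
# stack scene: view crop coords approx
print("stack scene",at("scene",(527/1.4286,247/1.4286),.080))
print("others dropper,lid,jars",[at("top",(x/1.4286,y/1.4286),z)[:2] for x,y,z in[(517,342,.085),(502,386,.014),(392,176,.082),(307,176,.082),(555,350,0),(240,410,0)]])
E
```

```text
cover [ 0.5082 -0.0128  0.102 ] stack [0.4683 0.2989 0.08  ]
cover scene [ 0.5086 -0.0088  0.102 ]
[[ 0.6819 -0.3747  0.002 ]
 [ 0.6197 -0.4294  0.002 ]
 [ 0.5471 -0.3451  0.002 ]
 [ 0.6118 -0.2914  0.002 ]] [ 0.6151 -0.3601  0.002 ]
[np.float64(0.08284806257858884), np.float64(0.111258431507591), np.float64(0.0840835983941901), np.float64(0.10892463338662527)]
col top [ 0.7466 -0.5107  0.29  ]
panel [ 0.5365 -0.0538  0.046 ] [0.5305 0.0588 0.046 ] scene corners TR frost [array([0.4774, 0.0521, 0.046 ]), array([0.5292, 0.064 , 0.046 ]), array([ 0.4859, -0.0532,  0.046 ]), array([ 0.5415, -0.0477,  0.046 ])]
rods far end [0.6038 0.0531 0.04  ] [ 0.6102 -0.0248  0.04  ]
stack scene [0.4691 0.2974 0.08  ]
others dropper,lid,jars [array([ 0.4151, -0.2318]), array([ 0.3415, -0.2157]), array([ 0.7299, -0.0007]), array([0.7265, 0.1612]), array([ 0.4136, -0.3216]), array([0.2879, 0.2773])]
```

```bash
cat >> h.py <<'E'
def R(yaw):
    c,s=np.cos(np.radians(yaw)),np.sin(np.radians(yaw))
    x=np.array([c,s,0]);y=np.array([0,0,-1.]);return np.column_stack([x,y,np.cross(x,y)])
def wpose():
    T=np.eye(4);T[:3,:3]=ctrl.current_eef_rot();T[:3,3]=ctrl.current_tool_pos()
    return T@ctrl.camera_params("wrist")["T_tool_cam"]
def snap(k):
    T=wpose(); im=ctrl.read_camera("wrist"); np.save(f"pics/{k}.npy",T); cv2.imwrite(f"pics/{k}_raw.png",im); return im
E
python3 - <<'E'
from h import *
ctrl.goto([.469,.23,.22],R(4.5)); ctrl.sleep(.2); a=snap("ws")
ctrl.goto([.507,-.06,.22],R(4.5)); ctrl.sleep(.2); b=snap("wc")
print(ctrl.current_t(),ctrl.current_q())
for k,X in(("ws",[[.4687,.298,.08]]),("wc",[[.5084,-.011,.102],[.5,.06,.046]])): print(proj("wrist",X,np.load(f"pics/{k}.npy")))
cv2.imwrite("pics/w.png",np.vstack([cv2.resize(x,(400,300),interpolation=cv2.INTER_AREA) for x in(a,b)]))
E
```

```text
4.9083 [-1.33541373e+01  1.87148494e+01  9.25306545e+01  4.65737521e-03
  6.87564422e+01 -1.79362415e+01]
[[278.51226798 125.45403757]]
[[279.05603869 149.30016164]
 [275.90301672  73.1246167 ]]
```

View pics/w.png

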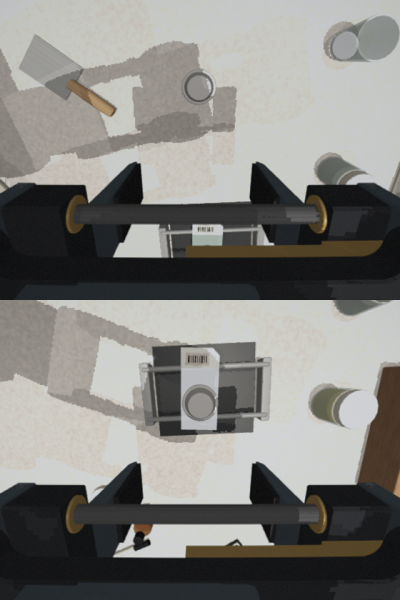

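The wrist views show the stack at about (198,87), the cover at (201,403) and the barcode end toward +y, close to where I predicted. Next, enlarged crops.

```bash
python3 - <<'E'
import cv2,numpy as np
a=cv2.imread("pics/ws_raw.png");b=cv2.imread("pics/wc_raw.png")
c=lambda im,x,y,w,h,s:cv2.resize(im[y:y+h,x:x+w],None,fx=s,fy=s,interpolation=cv2.INTER_CUBIC)
cv2.imwrite("pics/c2.png",np.hstack([c(a,245,90,66,100,6)[:600],c(b,230,50,100,150,4)]))
E
```

```text
(no output)
```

View pics/c2.png

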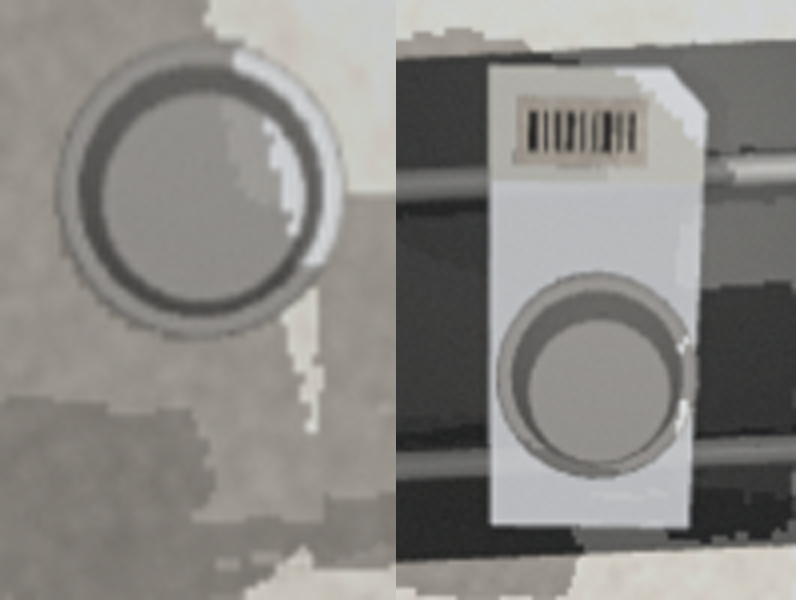

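Left crop (6x): the stack's top disc is at (204,197), inside a shoulder ring centred at (201,190). Right crop (4x, offset 396): the cover's disc is at (202,390) with its ring at (201,374). Panel corners are TL (489,65), BL (490,525), BR (690,527), and the right edge ends at (708,115).

```bash
python3 - <<'E'
from h import *
np.set_printoptions(precision=4,suppress=True)
S=np.load("pics/ws.npy");C=np.load("pics/wc.npy")
f=lambda x,y,ox,oy,s:((x+.5)/s-.5+ox,(y+.5)/s-.5+oy)
w=lambda x,y,z:at("wrist",f(x,y,230,50,4),z,C)
v=lambda x,y,z:at("wrist",f(x,y,245,90,6),z,S)
print("stack",v(204,197,.08),v(201,190,.048), "disc dia",np.linalg.norm(v(103,197,.08)-v(305,197,.08)))
print("cover",w(202.5,390,.102),w(201,374,.070),"dia",np.linalg.norm(w(131,390,.102)-w(274,390,.102)))
p=[w(x-396,y,.046) for x,y in[(489,65),(490,525),(690,527),(708,115)]]
for q in p:print(q)
d=p[0]-p[1];print("len",np.linalg.norm(d),np.degrees(np.arctan2(d[1],d[0])),"wid",np.linalg.norm(p[2]-p[1]))
d=p[3]-p[2];print(np.degrees(np.arctan2(d[1],d[0])))
d=p[2]-p[1];print(np.degrees(np.arctan2(d[1],d[0]))+90)
print("mid",(p[0]+p[2])/2)
E
```

```text
stack [0.4685 0.3009 0.08  ] [0.4684 0.301  0.048 ] disc dia 0.032567986456401375
cover [ 0.5093 -0.0089  0.102 ] [ 0.5095 -0.0084  0.07  ] dia 0.032843985075139276
[0.4759 0.065  0.046 ]
[ 0.4835 -0.055   0.046 ]
[ 0.54   -0.0511  0.046 ]
[0.5331 0.0576 0.046 ]
len 0.12031823431355343 93.61168794702995 wid 0.05658736495226451
93.59650988658724
93.98727655062422
mid [0.5079 0.007  0.046 ]
```

```bash
python3 - <<'E'
from h import *
np.set_printoptions(precision=4,suppress=True)
O=R(3.7)
ctrl.move_l([.5094,-.0087,.14],.2,O)
print(ctrl.move_l([.5094,-.0087,.052],.08,contact_N=8),ctrl.current_tool_pos())
ctrl.command_gripper(.0); print("grip",ctrl.current_grip_width(),.052/.091)
ctrl.move_l([.5094,-.0087,.17],.12)
print(ctrl.current_grip_width(),ctrl.current_contact_force(),ctrl.current_t())
ctrl.goto([.4685,.301,.17],O); ctrl.sleep(.2)
a=ctrl.read_camera("scene");b=snap("n1")
cv2.imwrite("pics/n1.png",np.hstack([cv2.resize(a[100:310,230:430],(400,420),interpolation=cv2.INTER_CUBIC),cv2.resize(b[60:270,180:380],(400,420),interpolation=cv2.INTER_CUBIC)]))
E
```

```text
False [ 0.5097 -0.0087  0.0524]
grip 0.5644692535871637 0.5714285714285714
0.5713740818501581 [ 0.0856 -0.0043 -0.1437] 8.6083
```

View pics/n1.png

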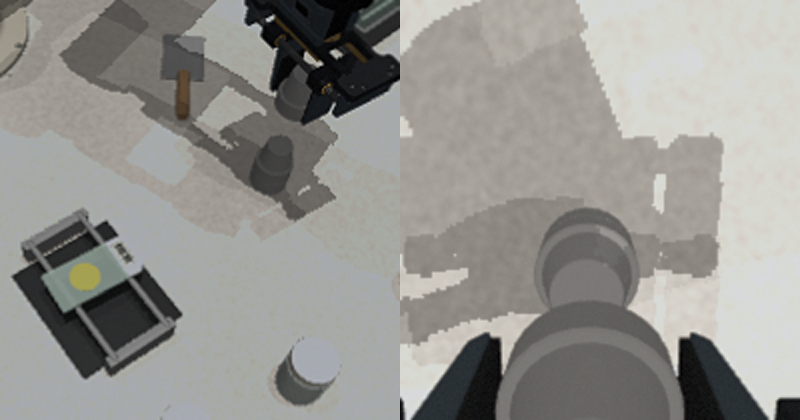

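The cup is held upright between the pads and lines up with the stack below. The panel is uncovered and still in place. I'll lower it guarded.

```bash
python3 - <<'E'
from h import *
np.set_printoptions(precision=4,suppress=True)
p=[.4685,.301]
print(ctrl.move_l(p+[.085],.12,contact_N=10),ctrl.current_tool_pos())
c=ctrl.move_l(p+[.053],.04,contact_N=6)
print(c,ctrl.current_tool_pos(),ctrl.current_contact_force(),ctrl.current_t())
z=ctrl.current_tool_pos()[2]
if z<.058:
    ctrl.command_gripper(.75);print(ctrl.current_grip_width())
    ctrl.move_l([*p,.19],.15)
    ctrl.goto([.469,.23,.22],R(3.7));ctrl.sleep(.2)
a=snap("n2");s=ctrl.read_camera("scene")
cv2.imwrite("pics/n2.png",np.hstack([cv2.resize(a[70:170,230:330],(400,400),interpolation=cv2.INTER_CUBIC),cv2.resize(s[150:220,335:405],(400,400),interpolation=cv2.INTER_CUBIC)]))
E
```

```text
False [0.4689 0.3012 0.0856]
True [0.4682 0.3009 0.0539] [-1.5566 -1.6954 11.2383] 11.7
0.751212790008131
```

View pics/n2.png

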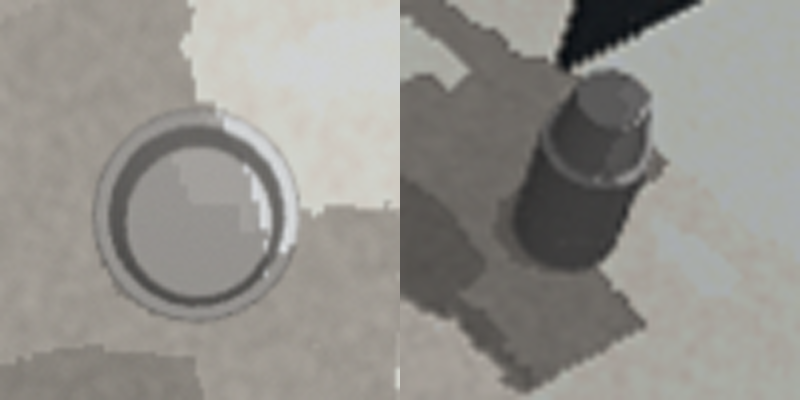

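The guarded stop was at TCP z = 0.0539, where 0.054 was expected. Both views show the cup seated square with an even shoulder ring. Next is the panel; I'll compute the rod midline before the grasp.

```bash
python3 - <<'E'
from h import *
np.set_printoptions(precision=4,suppress=True)
N=np.load("pics/n2.npy");C=np.load("pics/wc.npy")
f=lambda x,y,ox,oy,s:((x+.5)/s-.5+ox,(y+.5)/s-.5+oy)
print("nested",at("wrist",f(199,222,230,70,4),.104,N),at("wrist",f(196,215,230,70,4),.072,N))
r=[at("wrist",f(x-396,y,230,50,4),.040,C) for x,y in[(430,185),(430,465),(740,170),(740,452)]]
m=np.mean(r,0);print("rods",r,m)
u=np.array([np.cos(np.radians(93.7)),np.sin(np.radians(93.7))])
mid=np.array([.508,.007]); off=(m[:2]-mid)@u; 
# rod-centre distance along panel axis, measured through mid
print("rod mid offset along panel",off)
g=mid+u*np.clip(off,-.006,.006)*.7; print("grasp",g)
ctrl.command_gripper(1.0)
ctrl.goto([*g,.12],R(3.7))
print(ctrl.move_l([*g,.024],.08,contact_N=6),ctrl.current_tool_pos())
ctrl.command_gripper(0);print("grip",ctrl.current_grip_width(),56/91)
print(ctrl.current_tool_pos(),ctrl.current_contact_force(),ctrl.current_t())
a=snap("p1");cv2.imwrite("pics/p1.png",a)
E
```

```text
nested [0.4693 0.3002 0.104 ] [0.469  0.3006 0.072 ]
rods [array([0.4616, 0.0349, 0.04  ]), array([ 0.4652, -0.0404,  0.04  ]), array([0.5437, 0.0453, 0.04  ]), array([ 0.5525, -0.0297,  0.04  ])] [0.5057 0.0025 0.04  ]
rod mid offset along panel -0.004313970428283011
grasp [0.5082 0.004 ]
False [0.5085 0.004  0.0244]
grip 0.6051840760218439 0.6153846153846154
[0.5082 0.004  0.024 ] [-0.1602  0.3043  1.4235] 17.4417
```

View pics/p1.png

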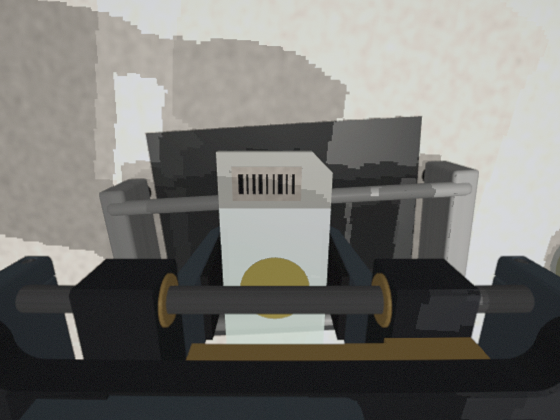

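The panel sits square between the pads, with its frosted end toward +y and the tips between the rods. I'll lift it, turn it and approach the reader from the base side.

```bash
python3 - <<'E'
from h import *
np.set_printoptions(precision=4,suppress=True)
p=ctrl.current_tool_pos()
ctrl.move_l([p[0],p[1],.17],.1); print(ctrl.current_grip_width(),ctrl.current_contact_force())
th=-49.4; O=R(th-90); d=np.array([np.cos(np.radians(th)),np.sin(np.radians(th))])
t=np.array([.6151,-.3601])-.049*d
w=t-.12*d
print("ik",ctrl.ik([*w,.17],O),ctrl.ik([*t,.098],O),t)
ctrl.goto([*w,.17],O)
ctrl.move_l([*t,.15],.15); print(ctrl.move_l([*t,.098],.08,contact_N=15))
ctrl.sleep(.3)
print(ctrl.current_tool_pos(),ctrl.current_grip_width(),ctrl.current_contact_force(),ctrl.current_q(),ctrl.current_t())
a=snap("f1");s=ctrl.read_camera("scene");tp=ctrl.read_camera("top")
cv2.imwrite("pics/f1.png",np.vstack([np.hstack([cv2.resize(s[260:420,60:260],(400,320),interpolation=cv2.INTER_CUBIC),cv2.resize(tp[70:230,340:540],(400,320),interpolation=cv2.INTER_CUBIC)]),np.hstack([cv2.resize(a[0:280,100:460],(400,280)),cv2.resize(s[100:310,180:480],(400,280))])]))
L=np.array([[.6151,-.3601,.12]])
print(proj("scene",L),proj("top",L),proj("wrist",L,np.load("pics/f1.npy")))
E
```

```text
0.6119752473067811 [-0.0481 -0.5633 -1.197 ]
ik [-30.8052  25.5052  90.1253  -0.      64.3695 108.5948] [-34.1005  38.3065  77.6492  -0.      64.0443 105.2995] [ 0.5832 -0.3229]
False
[ 0.5834 -0.323   0.0984] 0.606359013533475 [ 0.0173 -0.3892 -1.2931] [-34.1007  38.2803  77.6351  -0.0011  64.0509 105.2998] 23.025
[[134.9839 338.4212]] [[412.2326 161.8455]] [[275.1608 183.4419]]
```

View pics/f1.png

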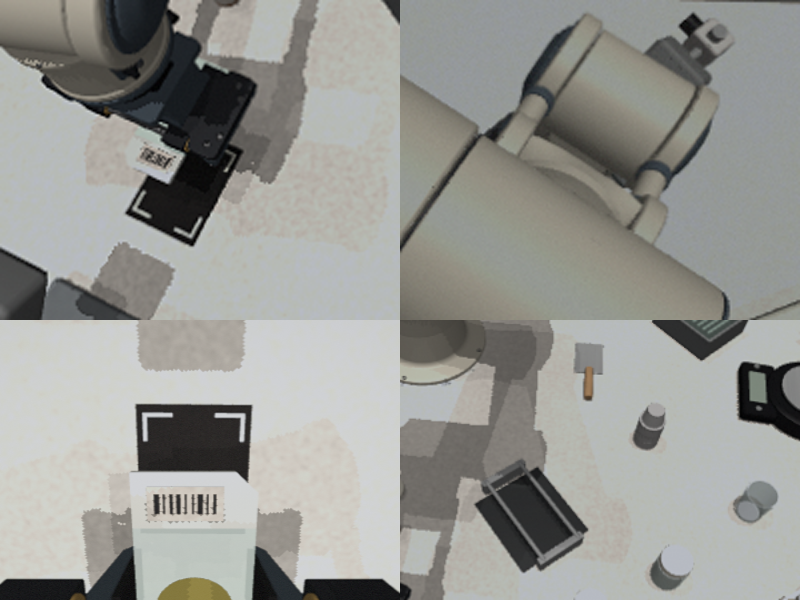

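The label reads (137.5,336.5) in the scene view against a predicted (135,338), and (274,180) in the wrist view against (275,183). That is a few mm, inside the 25 mm tolerance. It is centred across the pad, and the stack and bystanders are undisturbed in view.

```bash
python3 - <<'E'
from h import *
L=at("wrist",(274,180),.12,np.load("pics/f1.npy"));print(L,abs(ctrl.current_dq()).max())
ctrl.sign_off()
E
```

```text
[ 0.6166517  -0.36103747  0.12      ] 0.1278419997243734
the job is handed in; nothing more can be done
```

I nested the covering cup on the stack of two and let it go. The panel is now held over the label reader's pad, and I handed the job in at about 23 s of the 54 s. The hand-in gives no verdict, so what follows is my own checks.

- **Cup:** lowering stopped on contact at a tool (TCP) height of 53.9 mm, where 54 mm was expected. The wrist view afterwards put it within about 1 mm of the stack's measured axis, and it looked upright in both views.
- **Panel position:** the wrist camera put the label at (0.617, -0.361), about 2 mm from the pad centre I measured at (0.615, -0.360). That check assumes the label is at 0.12 m. I did not measure the height separately; it follows from the grasp height.
- **Panel direction:** I set the frosted end to the reader direction at -49.4°, and it looked centred and square to the pad in the wrist view. I did not measure its tilt in numbers.
- **Grip:** the gripper read 0.606 open, against about 0.615 for the 56 mm panel width, and the arm was still.
- **Bystanders:** those I could see in the last pictures looked undisturbed. I did not check the dropper, lid and marker pen in a final view.

**Disagreements:**
- The cameras differed by 2–4 mm in y. I used the wrist camera for both the cup's pick and its placing, so that bias cancels.
- The scene camera's label reading was about 3 pixels from the prediction, roughly 7 mm, which is still inside the 25 mm tolerance.
- The bridge's rods measured about 7° round, against 3.7° for the panel. This did not affect the grasp.

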